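# Seat the chopper jar and hold the food processor's dial at its third click

### The arm

A 7-joint arm with a two-finger parallel gripper is mounted at the origin on the work surface. World frame = base frame: x ahead of the robot, y to its left, z up, the work surface at z = 0. Lengths are in m, angles in rad, forces in N, time in s.
With the tool pointing down it reaches from about 0.4 to 0.875 m from the base axis. Payload 19.3 kg.
Tool frame: the origin (TCP) lies where the fingers leave the gripper's body, on its centre line; the fingertips stand bot.tip_reach ahead of it and the grasp point (between the pads) lies 54 mm ahead of it (bot.tip_reach is the distance from the TCP to the fingertips, in m); z points along the fingers, y is the line along which they close (so a half turn about z gives the same grasp; the last joint's range is limited). The gripper opens to 85 mm and grips with 20 to 120 N. Pads are 22 mm wide; open, the fingers measure 114 mm over their backs; the gripper's body (76 mm by 85 mm) begins 54 mm behind the grasp point. The pads swing forward as they close: fully open they stand 13 mm farther back than shut.
Start: joints at [1.051, 0.521, -0.036, 1.599, 0.021, 1.021, -0.113], TCP at [0.272, -0.563, 0.304] pointing down, gripper open.
Joint ranges: [-2.91, 2.91], [-0.3, 2.13], [-1.5, 1.42], [0.17, 2.43], [-1.26, 4.41], [0.16, 1.93], [-2.52, 2.52]. Speed limits (rad/s): [1.89, 1.89, 2.39, 2.39, 3.01, 3.01, 3.01].

### API

Orientations are given as [roll, pitch, yaw] about the fixed x, y, z axes, in that order (R = Rz(yaw) Ry(pitch) Rx(roll)).
In Python, from workcell import bot gives the robot as it stands. The module is installed in compiled form; this text tells all that it offers.
- The arm moves only by the shell command python3 -m jog 'ROWS' [FORCE]. ROWS is JSON, a list that holds one entry, the list of rows, each a list of 7 numbers: the shift along the tool's x, y, z in mm, then the turn, a rotation vector about the tool's x, y, z in rad, then the opening, from 0 (shut) to 1 (fully open). In form: [[[tx, ty, tz, wx, wy, wz, fingers], ...]]. A call has 1 to 5 rows; each row shifts and turns the commanded pose from where the row before left it, along the tool's axes as they then stand; what a row does not reach is not made up. A row lasts 1/10 s, in which the tool goes at most 50 mm and 8.59 degrees, less where a joint would pass 70% of its speed; a pose out of reach is approached as far as the arm can. A call is refused whole if a number of a shift passes 50 or a number of a turn 0.15, either way. A call with a gripper value outside its range is refused whole. The fingers move at their own pace and stop on an object; FORCE is the grip in N (left out, the last holds). Time passes only in rows, so rows that do not move let the fingers close. It gives the time, the measured TCP pose, the force, the opening and the grip force at its end, in the units of the state.
- bot.observe(): the state, without advancing time (a new reading comes with each control period).
- bot.grab_frame(name): name is "scene" or "top" or "wrist"; returns a dict with "img" (420x560x3 uint8, red, green, blue), "intrinsics" (3x3 intrinsics, pixels), "R" (3x3) and "t" (3): a world point X has camera coordinates R X + t; the wrist camera has in their place "tool_from_camera" (4x4, takes a point from camera to tool coordinates, whose origin is the TCP and whose axes are the flange's). Camera axes: x right, y down, z forward; pixel columns grow to the right and rows downward; lengths in m; the calibration is good to about 2 mm. A picture is of the moment at which its call begins: read the wrist's pose just before it. There is no depth.
- bot.job_done(): hands the job in; it is judged then, once.
Trained networks look in a picture, given as the dict that the camera call returned (one of the last four; its "shot" number tells which), for a name from the list of things; names that differ only in an ending like _2 or _b are one class to them, and where a whole thing is asked for, a point or a joint stands for the part that bears it (a point fixed in the world has none). Each returns a list of dicts, best first, with "conf" (0 to 1); they miss things now and then, are a little off and sometimes report something else, mostly with a low value. They report only what shows in the picture. A call takes as long as a camera call. They do not tell look-alikes from the thing itself.
- bot.trace(query, picture): "region" (420x560 bool, what is visible of it).
- bot.spot_point(query, picture): "xyz" ([x, y, z] in m, in world coordinates, good to about 4 mm: a listed point, or the origin of a listed thing).
The state is a dict: "clock": time; "qpos": joint angles; "qd": joint speeds; "joint_efforts": joint torques, N m; "position": TCP position; "tool_rot": TCP orientation; "force": force on the tool from outside, world axes, zero at the start; "moment": the same for the moment, N m; "grip_width": finger opening in m; "finger_force": force on a finger pad.
Only numpy, scipy, OpenCV 4.12 (cv2) and the standard library are available. Lean on these libraries where they do the work, as an engineer would, in place of code of your own. Each camera call takes 0.05 s, during which the arm holds its last target. There are 200 camera calls.

### The job

Pick up the closed chopper jar by the cap on its lid and, keeping it upright, lower it fully down onto the drive seat of the food processor, without dropping it, and let go of it. Only then turn the processor's spring-return dial clockwise past the first two clicks to the third and hold it there against its spring: finish while still holding the dial at the third click. Leave the tin, the sauce bottle and the salt box where they stand.

Things in the scene. Friction and masses are not known exactly. Their poses are not given: they have to be found in the camera images.
- jar: Closed chopper jar, 0.28 to 0.5 kg, upright on the counter; origin: centre of its underside, z up. Round: grey foot collar 96 mm across, 18 mm high, bevelled below, open recess 70 mm wide and 18 mm deep under it; clear bowl 100 mm across up to 82 mm; white lid 105 mm across from 82 to 94 mm; on it a central ribbed white cap, 43 mm across, from 94 to 128 mm, by which it is gripped.
- processor: Food processor, white, fixed. Origin: centre of its underside; z up, front to own -x, length along own y. Motor housing 136 (x) by 124 (y) mm, 100 mm high, centred at own y = +75 mm, the dial on its flat top; low round drive seat 140 mm across, 40 mm high, centred at own y = -75 mm.
- seat (a point): Centre of the flat steel seat plate, 40 mm above the counter, z up. The jar's underside belongs on it, centred. In its middle a drive coupling 17 mm across, 11 mm high goes into the jar's recess; round it four centring lugs 10 mm high, inner faces 51 mm from the axis (3 mm of play for the jar's foot).
- dial_grip (a point): On the dial's vertical axis at mid-height of its grip bar, 122 mm above the counter, turning with it: own x along the bar to the pointer, z up. Black skirt 60 mm across up to 10 mm above the housing's top; on it a straight bar 52 mm long, 13 mm thick, reaching 9 to 35 mm above the housing's top. Pinch the bar's long sides, or push its end.
- dial (a joint): Turn of the dial, rad: 0 at off, growing clockwise seen from above. Clicks at 0.42, 0.84 and 1.26 (the third), stop at 1.36. A spring returns it to 0 from anywhere when let go; it takes up to 0.16 N m to turn over the clicks, 0.11 to 0.19 N m to hold at the third and 0.2 N m at the stop.
- can: Tin with a paper label, 66 mm across, 105 mm high, standing; origin at the centre of its underside. Leave alone.
- sauce: Amber sauce bottle, 64 mm across, 190 mm high, standing; origin at the centre of its underside. Leave alone.
- salt_box: White square salt box, 104 by 104 mm, 126 mm high with its wooden knob; origin at the centre of its underside. Leave alone.
Mind the look-alikes: they are no part of the job. Leave any green, orange or purple look-alike of the jar alone.

How it is judged:
By the outcome, as a careful person would: the job done as asked, in the order asked, and still so for the second after the job is handed in, while the arm keeps its last pose, push and grip.
It also fails if it takes over 61 s, if anything falls off the work surface, if the arm or the gripper's body presses on something with over 40 N, if the wrist force passes 120 N, or if a joint passes its speed limit or range.

## Working session

There is one attempt and no reset: what is moved stays moved. The work goes in short steps, Python scripts to look and compute and a shell command to move; the robot and the scene stay as the last step left them, time stands still between calls to the robot, and variables do not carry over. Pictures are saved under pics/ and viewed, at most 10 in all, crops included, and the job is handed in when it is done.

```bash
mkdir -p pics; python3 - <<'E'
from workcell import bot
import cv2,numpy as np
s=bot.observe();print({k:np.round(v,3).tolist() for k,v in s.items()},bot.tip_reach)
ims=[]
for c in("scene","top"):
    p=bot.grab_frame(c);ims.append(p["img"])
    print(c,np.round(p["intrinsics"],1).tolist(),np.round(p["R"],3).tolist(),np.round(p["t"],3).tolist())
    for q in("jar","processor","seat","dial_grip","can","sauce","salt_box"):
        print(c,q,[(np.round(d["xyz"],3).tolist(),round(d["conf"],2)) for d in bot.spot_point(q,p)][:4])
    cv2.imwrite(f"pics/{c}.png",p["img"][:,:,::-1])
E
```

```text
{'clock': 0.0, 'qpos': [1.051, 0.522, -0.036, 1.6, 0.021, 1.021, -0.113], 'qd': [0.0, 0.0, -0.0, 0.001, -0.0, 0.002, -0.0], 'joint_efforts': [-0.002, -92.711, 1.979, -36.994, 0.018, 0.008, -0.0], 'position': [0.272, -0.563, 0.303], 'tool_rot': [-3.14, 0.0, 0.45], 'force': [0.1, -0.361, 0.405], 'moment': [-0.03, 0.009, -0.02], 'finger_force': 0.0, 'grip_width': 0.085} 0.0726
scene [[431.0, 0.0, 277.8], [0.0, 431.0, 207.5], [0.0, 0.0, 1.0]] [[-0.878, 0.478, 0.007], [0.33, 0.619, -0.713], [-0.345, -0.624, -0.701]] [0.396, -0.087, 1.517]
scene jar [([0.428, 0.293, 0.002], 0.91), ([0.194, 0.346, -0.001], 0.8), ([0.734, 0.176, 0.004], 0.69), ([0.279, 0.214, -0.0], 0.6)]
scene processor [([0.512, -0.004, 0.004], 0.56)]
scene seat [([0.543, -0.07, 0.04], 0.68)]
scene dial_grip [([0.486, 0.067, 0.12], 0.63)]
scene can [([0.452, -0.321, 0.002], 0.97)]
scene sauce [([0.707, -0.32, 0.0], 0.87)]
scene salt_box [([0.711, 0.336, -0.003], 0.97)]
top [[491.4, 0.0, 277.9], [0.0, 491.4, 206.7], [0.0, 0.0, 1.0]] [[0.023, -1.0, 0.003], [-0.979, -0.023, -0.205], [0.205, 0.001, -0.979]] [-0.006, 0.481, 1.219]
top jar [([0.277, 0.219, -0.003], 0.97), ([0.199, 0.347, -0.001], 0.83), ([0.433, 0.288, -0.001], 0.72), ([0.734, 0.18, -0.001], 0.7)]
top processor []
top seat [([0.546, -0.072, 0.04], 0.86)]
top dial_grip [([0.484, 0.069, 0.122], 0.85)]
top can [([0.455, -0.315, -0.004], 0.96)]
top sauce [([0.71, -0.319, -0.0], 0.94)]
top salt_box [([0.708, 0.338, 0.002], 0.67)]
```

View pics/scene.png

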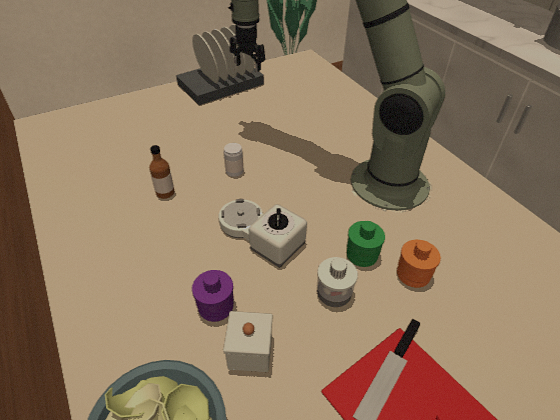

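View pics/top.png

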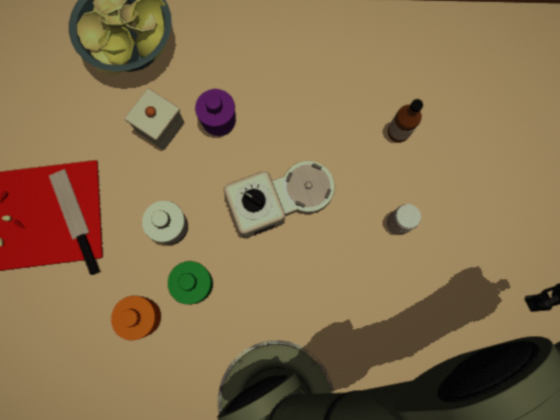

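The white jar is at top (163,222), world (0.43,0.29). The seat is at (309,186) and the dial at (254,201). The look-alikes are green, orange and purple. I'll move over the processor first and check the dial with the wrist camera.

```bash
cat > h.py <<'E'
from workcell import bot
import numpy as np,cv2
from scipy.spatial.transform import Rotation as Ro
def go(x,y,z,yaw=None):
    s=bot.observe();R=Ro.from_euler('xyz',s["tool_rot"]).as_matrix()
    d=R.T@(np.array([x,y,z])-s["position"])*1000
    T=Ro.from_euler('xyz',[np.pi,0,s["tool_rot"][2] if yaw is None else yaw]).as_matrix()
    print("shift mm",d.round(1),"turn",Ro.from_matrix(R.T@T).as_rotvec().round(3))
def st():
    s=bot.observe();print({k:np.round(s[k],3).tolist() for k in("clock","position","tool_rot","qpos","force","moment","grip_width","finger_force")})
E
python3 -m jog '[[[31.8,-24.9,0,0,0,0,1],[31.8,-24.9,0,0,0,0,1],[31.8,-24.9,0,0,0,0,1],[31.8,-24.9,0,0,0,0,1],[31.8,-24.9,0,0,0,0,1]]]'
python3 -m jog '[[[31.8,-24.9,0,0,0,0,1],[31.8,-24.9,0,0,0,0,1],[31.8,-24.9,0,0,0,0,1],[31.8,-24.9,0,0,0,0,1],[31.8,-24.9,0,0,0,0,1]]]'
python3 -m jog '[[[19,-39,0,0,0,0,1],[19,-39,0,0,0,0,1],[19,-39,0,0,0,0,1],[19,-39,0,0,0,0,1],[19,-39,0,0,0,0,1]]]'
python3 -m jog '[[[10,-20,0,0,0,0,1],[0,0,0,0,0,0,1]]]'
python3 - <<'E'
from h import *
st()
s=bot.observe();p=bot.grab_frame("wrist");print(p["tool_from_camera"].round(3).tolist(),p["intrinsics"].round(1).tolist())
for q in("jar","seat","dial_grip"):print(q,[(np.round(d["xyz"],4).tolist(),round(d["conf"],2)) for d in bot.spot_point(q,p)][:3])
cv2.imwrite("pics/w1.png",p["img"][:,:,::-1])
go(.43,.291,.28)
E
```

```text
clock: 1.3
position: [0.3613, -0.3801, 0.3041]
tool_rot: [3.141, -0.0, 0.45]
force: [0.4, -0.1, -0.2]
grip_width: 0.0852
finger_force: 0.0
clock: 1.8
position: [0.4504, -0.1989, 0.3041]
tool_rot: [3.141, -0.0, 0.45]
force: [1.0, -1.2, 0.6]
grip_width: 0.085
finger_force: 0.0
clock: 2.3
position: [0.4504, 0.0182, 0.3042]
tool_rot: [3.141, -0.001, 0.45]
force: [0.9, 0.6, 0.2]
grip_width: 0.0856
finger_force: 0.0
clock: 2.5
position: [0.4509, 0.042, 0.3041]
tool_rot: [-3.141, -0.001, 0.454]
force: [0.2, -2.0, -0.1]
grip_width: 0.0852
finger_force: 0.0
{'clock': 2.5, 'position': [0.451, 0.042, 0.304], 'tool_rot': [-3.141, -0.001, 0.454], 'qpos': [0.028, 0.26, -0.3, 2.022, 0.098, 0.873, -1.442], 'force': [0.192, -1.978, -0.125], 'moment': [-0.037, 0.026, -0.03], 'grip_width': 0.085, 'finger_force': 0.0}
[[0.001, -0.965, -0.263, 0.066], [1.0, 0.001, 0.001, -0.001], [-0.001, -0.263, 0.965, -0.07], [0.0, 0.0, 0.0, 1.0]] [[297.6, 0.0, 280.6], [0.0, 297.6, 209.9], [0.0, 0.0, 1.0]]
jar [([0.2811, 0.2164, -0.0026], 0.86), ([0.4293, 0.2878, -0.0008], 0.69)]
seat [([0.5457, -0.0715, 0.0399], 0.91)]
dial_grip [([0.4831, 0.0667, 0.1202], 0.63)]
shift mm [  90.8 -237.1   23.8] turn [0. 0. 0.]
```

View pics/w1.png

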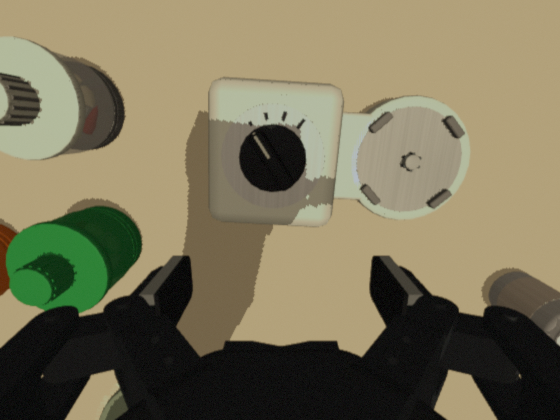

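The wrist view shows the dial at (273,158) with its pointer at off near (254,135). The ticks run clockwise to (302,124), and the seat coupling is at (411,161). The white jar's cap is at the left edge, around (15,100). Next I go above the jar.

```bash

python3 -m jog '[[[15,-39.5,4,0,0,0,1],[15,-39.5,4,0,0,0,1],[15,-39.5,4,0,0,0,1],[15,-39.5,4,0,0,0,1],[15,-39.5,4,0,0,0,1]]]' >/dev/null
python3 -m jog '[[[8,-20,2,0,0,0,1],[8,-19,2,0,0,0,1],[0,0,0,0,0,0,1],[0,0,0,0,0,0,1]]]' >/dev/null
cat >> h.py <<'E'
def ray(p,s,u,v,z):
    "world point at height z seen at pixel u,v of a wrist picture taken at state s"
    R=Ro.from_euler('xyz',s["tool_rot"]).as_matrix();M=p["tool_from_camera"]
    d=R@M[:3,:3]@np.linalg.inv(p["intrinsics"])@[u,v,1];o=R@M[:3,3]+s["position"]
    return o+d*(z-o[2])/d[2]
E
python3 - <<'E'
from h import *
st()
s=bot.observe();p=bot.grab_frame("wrist")
for q in("jar",):print(q,[(np.round(d["xyz"],4).tolist(),round(d["conf"],2)) for d in bot.spot_point(q,p)][:3])
cv2.imwrite("pics/w2.png",p["img"][:,:,::-1])
for uv in((280,210),):print(ray(p,s,*uv,.128))
E
```

```text
{'clock': 3.6, 'position': [0.43, 0.291, 0.28], 'tool_rot': [3.141, 0.001, 0.449], 'qpos': [-0.418, 0.405, -0.378, 1.888, 0.189, 0.885, -2.011], 'force': [0.467, -0.344, -0.139], 'moment': [-0.002, -0.032, -0.025], 'grip_width': 0.085, 'finger_force': 0.0}
jar [([0.194, 0.3465, -0.002], 0.86), ([0.2841, 0.2175, -0.0004], 0.81), ([0.4271, 0.2899, 0.0002], 0.58)]
[0.43509385 0.29414744 0.128     ]
```

View pics/w2.png

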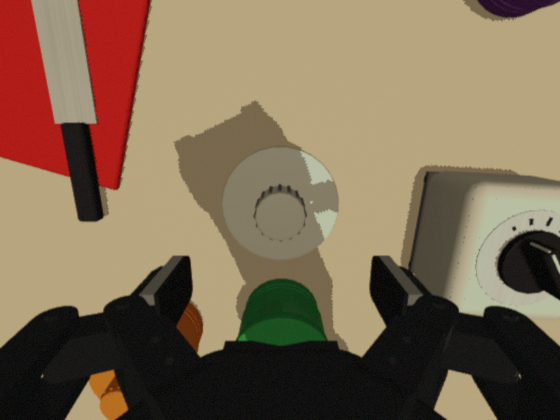

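The cap's top is centred near (280,217) and the lid disc near (280.5,204), straight under the tool.

```bash

python3 - <<'E'
from h import *
s=bot.observe();p=bot.grab_frame("wrist")
a=ray(p,s,280,217,.128);b=ray(p,s,280.5,204,.094);print(a,b)
R=Ro.from_euler('xyz',s["tool_rot"]).as_matrix()
for c in(a,b):print(R.T@(c-s["position"])*1000)
E
```

```text
[0.43017846 0.29120729 0.128     ] [0.43206273 0.29165089 0.094     ]
[ 1.39589947e-01 -1.28693801e+00  1.51905829e+02]
[  2.03646573  -0.88970462 185.90570099]
```

```bash

python3 -m jog '[[[1,-1,30,0,0,0,1],[0,0,30,0,0,0,1],[0,0,25,0,0,0,1],[0,0,15,0,0,0,1],[0,0,9,0,0,0,1]]]' 60
python3 -m jog '[[[0,0,0,0,0,0,1],[0,0,0,0,0,0,0],[0,0,0,0,0,0,0],[0,0,0,0,0,0,0],[0,0,0,0,0,0,0]]]' 60
python3 -m jog '[[[0,0,0,0,0,0,0],[0,0,0,0,0,0,0],[0,0,0,0,0,0,0],[0,0,0,0,0,0,0],[0,0,0,0,0,0,0]]]' 60
```

```text
clock: 4.25
position: [0.4306, 0.2918, 0.1699]
tool_rot: [3.141, 0.001, 0.449]
force: [-0.1, 0.3, 0.2]
grip_width: 0.0852
finger_force: 0.0
clock: 4.75
position: [0.4309, 0.2929, 0.1717]
tool_rot: [-3.142, -0.001, 0.449]
force: [-0.7, -2.0, 7.5]
grip_width: 0.0387
finger_force: 59.2
clock: 5.25
position: [0.4309, 0.2929, 0.1717]
tool_rot: [3.142, -0.001, 0.449]
force: [0.2, -2.2, 8.0]
grip_width: 0.0388
finger_force: 59.2
```

```bash

python3 -m jog '[[[0,0,-3,0,0,0,0],[0,0,-5,0,0,0,0],[0,0,-12,0,0,0,0],[0,0,-10,0,0,0,0],[0,0,0,0,0,0,0]]]' 60
python3 - <<'E'
from h import *
st()
s=bot.observe();p=bot.grab_frame("wrist")
cv2.imwrite("pics/w3.png",p["img"][:,:,::-1])
q=bot.grab_frame("scene");print([(np.round(d["xyz"],4).tolist(),round(d["conf"],2)) for d in bot.spot_point("jar",q)])
E
```

```text
clock: 5.75
position: [0.4311, 0.2932, 0.2026]
tool_rot: [-3.141, -0.002, 0.45]
force: [0.1, 0.4, -4.4]
grip_width: 0.0387
finger_force: 61.1
{'clock': 5.75, 'position': [0.431, 0.293, 0.203], 'tool_rot': [-3.141, -0.002, 0.45], 'qpos': [-0.452, 0.515, -0.346, 1.951, 0.258, 0.715, -2.073], 'force': [0.093, 0.374, -4.385], 'moment': [0.02, -0.0, 0.025], 'grip_width': 0.039, 'finger_force': 61.133}
[([0.4265, 0.2975, 0.0318], 0.97), ([0.2805, 0.217, -0.0032], 0.91), ([0.7312, 0.1746, 0.004], 0.83), ([0.1971, 0.3462, 0.0007], 0.66)]
```

View pics/w3.png

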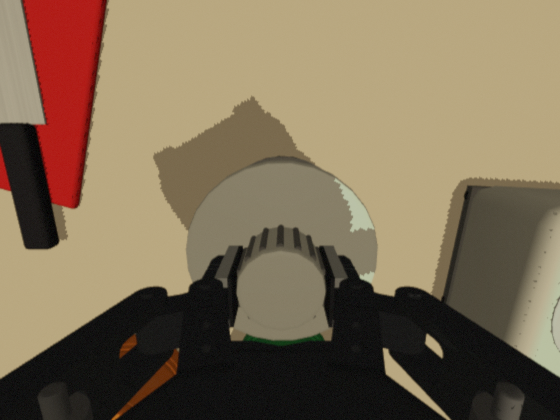

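The jar is lifted, upright, with the cap squarely between the pads: cap (281,285), lid centre about (282,250). Now I work out the jar axis in the tool frame and the seat centre.

```bash

python3 - <<'E'
from h import *
s=bot.observe();p=bot.grab_frame("wrist")
R=Ro.from_euler('xyz',s["tool_rot"]).as_matrix()
for uv in((282,247),(282,251)):print("jar in tool",R.T@(ray(p,s,*uv,.125)-s["position"])*1000)
s1=dict(position=np.array([.4509,.042,.3041]),tool_rot=[-3.141,-.001,.454])
for uv,z in(((411,161),.051),((410,160),.05),((412.5,161),.05)):print("seat",ray(p,s1,*uv,z))
for uv in((273,158),):print("dial skirt",ray(p,s1,*uv,.11))
a,b,c,d=[ray(p,s1,*uv,.1)[:2] for uv in((251,123),(302,124),(266,115),(284,116))]
m=ray(p,s1,273,158,.11)[:2]
for q in(a,c,d,b):print("tick yaw",np.arctan2(*(q-m)[::-1]))
t=bot.grab_frame("top")
print([np.round(x["xyz"],4).tolist() for q in("seat","dial_grip") for x in bot.spot_point(q,t)])
go(.45,.293,.36)
E
```

```text
jar in tool [ 6.31603671 -0.13137435 75.89176356]
jar in tool [ 4.04599093 -0.12691756 75.89165249]
seat [ 0.54207232 -0.06890649  0.051     ]
seat [ 0.54260547 -0.06778995  0.05      ]
seat [ 0.54288378 -0.0707994   0.05      ]
dial skirt [0.48516535 0.06720222 0.11      ]
tick yaw 1.0358156555687006
tick yaw 0.6219374631903247
tick yaw 0.18974346113711196
tick yaw -0.27134996561458813
[[0.5436, -0.0716, 0.0417], [0.4882, 0.0631, 0.1221]]
shift mm [  17.7    8.3 -159.4] turn [0.    0.001 0.   ]
```

```bash

python3 -m jog '[[[0,0,-20,0,0,0,0],[0,0,-36,0,0,0,0],[0,0,-36,0,0,0,0],[0,0,-36,0,0,0,0],[0,0,-30,0,0,0,0]]]' 60 | head -2
python3 -m jog '[[[-8,16,0,0,0,0,0],[-14,28,0,0,0,0,0],[-14,28,0,0,0,0,0],[-14,28,0,0,0,0,0],[-14,28,0,0,0,0,0]]]' >/dev/null
python3 -m jog '[[[-14,28,0,0,0,0,0],[-14,28,0,0,0,0,0],[-14,28,0,0,0,0,0],[-14,28,0,0,0,0,0],[-14,28,0,0,0,0,0]]]' >/dev/null
python3 -m jog '[[[-14,28,0,0,0,0,0],[-14,28,0,0,0,0,0],[-14,28,0,0,0,0,0],[-12,25,0,0,0,0,0],[0,0,0,0,0,0,0]]]' >/dev/null
python3 -m jog '[[[0,0,0,0,0,0,0],[0,0,0,0,0,0,0],[0,0,0,0,0,0,0]]]' >/dev/null
python3 - <<'E'
from h import *
st()
s=bot.observe();p=bot.grab_frame("wrist")
cv2.imwrite("pics/w4.png",p["img"][:,:,::-1]);np.savez("w4.npz",img=p["img"],position=s["position"],tool_rot=s["tool_rot"],tool_from_camera=p["tool_from_camera"],intrinsics=p["intrinsics"])
print([(q,np.round(x["xyz"],4).tolist()) for q in("seat","dial_grip") for x in bot.spot_point(q,p)])
E
```

```text
clock: 6.6
position: [0.4304, 0.2928, 0.3607]
{'clock': 8.4, 'position': [0.425, -0.128, 0.359], 'tool_rot': [-3.141, -0.0, 0.451], 'qpos': [0.265, 0.168, -0.122, 1.976, 0.024, 0.999, -0.988], 'force': [-0.468, -0.489, -5.082], 'moment': [-0.013, 0.016, 0.007], 'grip_width': 0.039, 'finger_force': 61.966}
[('seat', [0.5409, -0.0697, 0.0396]), ('dial_grip', [0.4872, 0.066, 0.1164])]
```

View pics/w4.png

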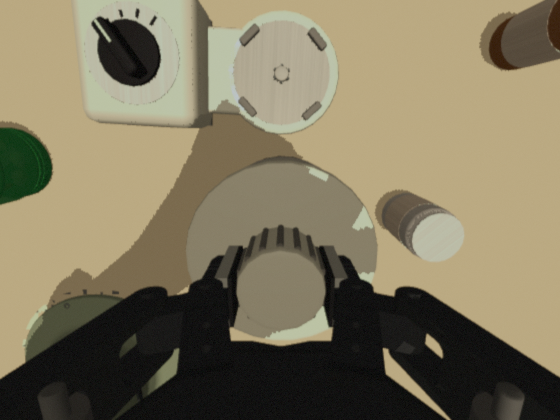

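The seat coupling is at (282,73), with lugs at (250,35), (317,38), (247,107) and (312,111). The lid's outline spans u 187..377 with its top at v 157.

```bash

python3 - <<'E'
from h import *
from scipy.optimize import least_squares
p=dict(np.load("w4.npz"));s=p
P=[ray(p,p,*uv,z) for uv,z in(((282,73),.051),((281,73),.05),((282,72.5),.05))];print(np.round(P,4))
M=np.linalg.inv(p["tool_from_camera"]);K=p["intrinsics"]
th=np.linspace(0,2*np.pi,721)
def f(x):
    c=np.c_[x[0]+.0525*np.cos(th),x[1]+.0525*np.sin(th),0*th+x[2],0*th+1]@M.T
    uv=c[:,:3]@K.T;uv=uv[:,:2]/uv[:,2:];return [uv[:,0].min()-187,uv[:,0].max()-377,uv[:,1].min()-157,]
r=least_squares(f,[.004,0,.076]);print("lid in tool",r.x,r.fun)
c=r.x
R=Ro.from_euler('xyz',s["tool_rot"]).as_matrix()
seat=np.mean(P,0);tcp=seat-R@[c[0],c[1],0];print("tcp xy",tcp)
go(tcp[0],tcp[1],.359)
go(.5435-(R@c)[0],-.0705-(R@c)[1],.359)
g=cv2.cvtColor(p["img"],cv2.COLOR_RGB2GRAY)
v=cv2.resize(p["img"][0:150,200:360],None,fx=5,fy=4);cv2.imwrite("pics/c.png",v[:,:,::-1])
E
```

```text
[[ 0.5421 -0.0719  0.051 ]
 [ 0.5417 -0.0708  0.05  ]
 [ 0.5427 -0.0716  0.05  ]]
lid in tool [ 8.81168191e-05 -7.86232087e-05  8.27060780e-02] [2.84217094e-14 0.00000000e+00 2.84217094e-14]
tcp xy [ 0.54211886 -0.07156     0.05033331]
shift mm [ 1.298e+02  1.000e-01 -1.000e-01] turn [-0. -0.  0.]
shift mm [ 1.315e+02 -1.000e-01 -1.000e-01] turn [-0. -0.  0.]
```

```bash

python3 -m jog '[[[20,0,0,0,0,0,0],[30,0,0,0,0,0,0],[30,0,0,0,0,0,0],[30,0,0,0,0,0,0],[20.5,0,0,0,0,0,0]]]' >/dev/null
python3 -m jog '[[[0,0,20,0,0,0,0],[0,0,30,0,0,0,0],[0,0,30,0,0,0,0],[0,0,25,0,0,0,0],[0,0,15,0,0,0,0]]]' >/dev/null
python3 -m jog '[[[0,0,5,0,0,0,0],[0,0,0,0,0,0,0],[0,0,0,0,0,0,0]]]'
python3 - <<'E'
from h import *
st();p=bot.grab_frame("scene");cv2.imwrite("pics/s5.png",cv2.resize(p["img"][150:270,180:330],None,fx=5,fy=5,interpolation=2)[:,:,::-1])
print([(np.round(d["xyz"],4).tolist(),round(d["conf"],2)) for d in bot.spot_point("jar",p)])
E
```

```text
clock: 9.85
position: [0.543, -0.0717, 0.2347]
tool_rot: [3.141, -0.001, 0.45]
force: [-0.0, -0.0, -3.8]
grip_width: 0.0387
finger_force: 62.0
{'clock': 9.85, 'position': [0.543, -0.072, 0.235], 'tool_rot': [3.141, -0.001, 0.45], 'qpos': [0.13, 0.489, -0.145, 1.867, 0.095, 0.791, -1.186], 'force': [-0.031, -0.045, -3.837], 'moment': [-0.006, 0.014, 0.044], 'grip_width': 0.039, 'finger_force': 62.007}
[([0.196, 0.3467, -0.0007], 0.83), ([0.2802, 0.2182, -0.0009], 0.65), ([0.5415, -0.0729, 0.0692], 0.62), ([0.7328, 0.1742, 0.0042], 0.57)]
```

View pics/s5.png

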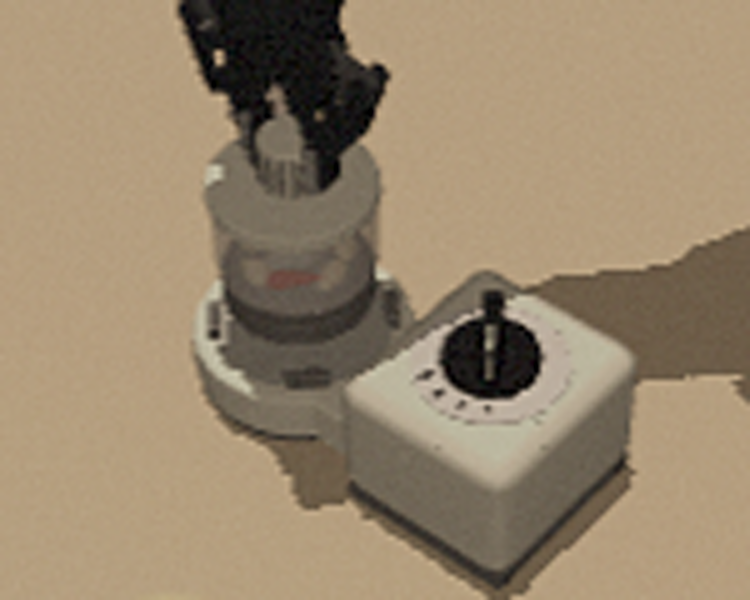

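The jar hangs upright above the seat. Its foot is at about (300,310) in the crop and the lugs around it at (215,320), (390,305) and (305,378). I lower it slowly and watch the forces.

```bash

python3 -m jog '[[[0,0,5,0,0,0,0],[0,0,5,0,0,0,0],[0,0,2,0,0,0,0],[0,0,2,0,0,0,0],[0,0,0,0,0,0,0]]]'
python3 -m jog '[[[0,0,2,0,0,0,0],[0,0,2,0,0,0,0],[0,0,2,0,0,0,0],[0,0,0,0,0,0,0]]]'
```

```text
clock: 10.45
position: [0.5425, -0.0717, 0.2196]
tool_rot: [-3.141, 0.0, 0.45]
force: [-1.3, -0.3, -4.7]
grip_width: 0.0383
finger_force: 62.0
clock: 10.85
position: [0.5426, -0.0717, 0.2136]
tool_rot: [-3.141, 0.0, 0.45]
force: [-0.0, -0.3, -5.1]
grip_width: 0.0382
finger_force: 62.0
```

Below the lug tops with no side force. I lower the last few millimetres.

```bash

python3 -m jog '[[[0,0,1,0,0,0,0],[0,0,1,0,0,0,0],[0,0,0,0,0,0,0]]]'
python3 -m jog '[[[0,0,1,0,0,0,0],[0,0,0,0,0,0,0]]]'
```

```text
clock: 11.15
position: [0.5427, -0.0717, 0.212]
tool_rot: [3.141, -0.0, 0.45]
force: [-0.6, -0.0, -3.0]
grip_width: 0.038
finger_force: 62.5
clock: 11.35
position: [0.543, -0.0719, 0.2117]
tool_rot: [3.141, -0.001, 0.449]
force: [-2.2, -1.7, 9.9]
grip_width: 0.0385
finger_force: 63.3
```

Contact at the expected seated height, 0.2117. I release and rise.

```bash

python3 -m jog '[[[0,0,0,0,0,0,1],[0,0,0,0,0,0,1],[0,0,0,0,0,0,1],[0,0,0,0,0,0,1],[0,0,0,0,0,0,1]]]'
python3 -m jog '[[[0,0,-10,0,0,0,1],[0,0,-30,0,0,0,1],[0,0,-40,0,0,0,1],[-20,-10,-20,0,0,0,1],[-25,-30,0,0,0,0,1]]]' >/dev/null
python3 -m jog '[[[-20,-40,0,0,0,0,1],[0,-40,0,0,0,0,1],[0,-20,0,0,0,0,1],[0,0,0,0,0,0,1],[0,0,0,0,0,0,1]]]'
python3 - <<'E'
from h import *
s=bot.observe();p=bot.grab_frame("wrist");st()
np.savez("w6.npz",img=p["img"],position=s["position"],tool_rot=s["tool_rot"],tool_from_camera=p["tool_from_camera"],intrinsics=p["intrinsics"])
cv2.imwrite("pics/w6.png",p["img"][:,:,::-1])
for c in("scene","top"):
    q=bot.grab_frame(c);print([(n,np.round(d["xyz"],4).tolist()) for n in("jar","dial_grip") for d in bot.spot_point(n,q)])
print([(n,np.round(d["xyz"],4).tolist()) for n in("jar","dial_grip") for d in bot.spot_point(n,p)])
E
```

```text
clock: 11.85
position: [0.5427, -0.0717, 0.2109]
tool_rot: [-3.142, 0.0, 0.45]
force: [0.3, -0.6, -0.0]
grip_width: 0.0857
finger_force: 0.0
clock: 12.85
position: [0.4234, 0.026, 0.3115]
tool_rot: [3.141, -0.001, 0.45]
force: [-0.2, -0.4, -0.7]
grip_width: 0.0856
finger_force: 0.0
{'clock': 12.9, 'position': [0.424, 0.026, 0.311], 'tool_rot': [3.141, -0.001, 0.449], 'qpos': [-0.003, 0.198, -0.226, 2.079, 0.058, 0.869, -1.384], 'force': [0.335, 0.382, -0.411], 'moment': [0.042, 0.007, 0.086], 'grip_width': 0.086, 'finger_force': 0.0}
[('jar', [0.5389, -0.069, 0.044]), ('jar', [0.281, 0.2187, 0.0]), ('jar', [0.7311, 0.1744, 0.0038]), ('jar', [0.1955, 0.3488, -0.0018]), ('dial_grip', [0.4827, 0.0657, 0.1188])]
[('jar', [0.5435, -0.0777, 0.0402]), ('jar', [0.2799, 0.2184, -0.0025]), ('jar', [0.7329, 0.1771, 0.0025]), ('jar', [0.1979, 0.3475, -0.0035])]
[('jar', [0.2842, 0.2165, -0.0024]), ('jar', [0.5386, -0.0762, 0.0421]), ('dial_grip', [0.4848, 0.0677, 0.1202])]
```

View pics/w6.png

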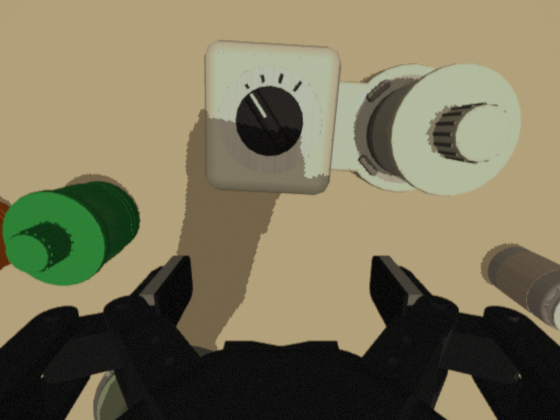

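The jar stands seated inside the lugs. The dial skirt is centred at (270,121), and the pointer stripe runs (250,94)–(264,116).

```bash

python3 - <<'E'
from h import *
p=dict(np.load("w6.npz"))
m=ray(p,p,270,121,.11);print("axis",m)
a,b=ray(p,p,250,94,.135),ray(p,p,264,116,.135);print(a,b,"stripe yaw",np.arctan2(*(b-a)[:2][::-1])+np.pi,"perp off",np.cross((a-b)[:2]/np.linalg.norm((a-b)[:2]),(m-b)[:2]))
print([np.arctan2(*(ray(p,p,*uv,.1)-m)[:2][::-1]).round(3) for uv in((248,86),(264,78),(281,78),(298,87))])
go(.485,.067,.25,1.02)
go(m[0],m[1],.25,1.02)
E
```

```text
axis [0.48495865 0.06690209 0.11      ]
[0.49615952 0.08847549 0.135     ] [0.48611173 0.0717817  0.135     ] stripe yaw 1.0289903104026776 perp off -0.001528396812739087
[np.float64(1.029), np.float64(0.595), np.float64(0.192), np.float64(-0.253)]
shift mm [ 73.5 -10.2  60.8] turn [-0.     0.    -0.571]
shift mm [ 73.4 -10.2  60.8] turn [-0.     0.    -0.571]<stdin>:4: DeprecationWarning: Arrays of 2-dimensional vectors are deprecated. Use arrays of 3-dimensional vectors instead. (deprecated in NumPy 2.0)
```

```bash

python3 -m jog '[[[37,-5,30,0,0,0,1],[36.5,-5,31,0,0,0,1],[0,0,10,0,0,-0.145,1],[0,0,10,0,0,-0.145,1],[0,0,10,0,0,-0.145,1]]]' >/dev/null
python3 -m jog '[[[0,0,10,0,0,-0.145,1],[0,0,8,0,0,0,1],[0,0,2,0,0,0,1],[0,0,0,0,0,0,1]]]'
python3 - <<'E'
from h import *
go(.485,.067,.2,1.03);st()
E
```

```text
clock: 14.2
position: [0.4851, 0.067, 0.1998]
tool_rot: [-3.141, 0.0, 1.026]
force: [0.3, 0.4, 1.1]
grip_width: 0.0854
finger_force: 0.0
shift mm [-0.1 -0.  -0.2] turn [-0.     0.    -0.004]
{'clock': 14.2, 'position': [0.485, 0.067, 0.2], 'tool_rot': [-3.141, 0.0, 1.026], 'qpos': [0.006, 0.48, -0.343, 2.03, 0.252, 0.672, -1.044], 'force': [0.271, 0.405, 1.133], 'moment': [-0.024, 0.002, 0.005], 'grip_width': 0.085, 'finger_force': 0.0}
```

```bash

python3 -m jog '[[[0,0,0,0,0,0,0],[0,0,0,0,0,0,0],[0,0,0,0,0,0,0],[0,0,0,0,0,0,0],[0,0,0,0,0,0,0]]]' 60
python3 -m jog '[[[0,0,0,0,0,0,0],[0,0,0,0,0,0,0],[0,0,0,0,0,0,0],[0,0,0,0,0,0,0]]]' 60
python3 - <<'E'
from h import *
st()
E
```

```text
clock: 14.7
position: [0.4851, 0.0671, 0.2]
tool_rot: [-3.142, -0.0, 1.029]
force: [-7.6, 5.5, 10.2]
grip_width: 0.0124
finger_force: 13.8
clock: 15.1
position: [0.485, 0.0672, 0.2002]
tool_rot: [-3.141, -0.0, 1.03]
force: [-3.6, 1.0, 8.1]
grip_width: 0.0105
finger_force: 59.7
{'clock': 15.1, 'position': [0.485, 0.067, 0.2], 'tool_rot': [-3.141, -0.0, 1.03], 'qpos': [0.006, 0.479, -0.344, 2.03, 0.252, 0.672, -1.041], 'force': [-3.598, 0.979, 8.111], 'moment': [0.139, 0.871, -0.069], 'grip_width': 0.01, 'finger_force': 59.734}
```

```bash

python3 -m jog '[[[0,0,-1.5,0,0,0,0],[0,0,0,0,0,0.1,0],[0,0,0,0,0,0.1,0],[0,0,0,0,0,0.1,0],[0,0,0,0,0,0.1,0]]]' 80
python3 -m jog '[[[0,0,0,0,0,0.1,0],[0,0,0,0,0,0.1,0],[0,0,0,0,0,0.1,0],[0,0,0,0,0,0.1,0],[0,0,0,0,0,0.1,0]]]'
python3 -m jog '[[[0,0,0,0,0,0.1,0],[0,0,0,0,0,0.1,0],[0,0,0,0,0,0.1,0],[0,0,0,0,0,0.06,0],[0,0,0,0,0,0.02,0]]]'
python3 -m jog '[[[0,0,0,0,0,0,0],[0,0,0,0,0,0,0],[0,0,0,0,0,0,0]]]'
python3 - <<'E'
from h import *
st();s=bot.observe();p=bot.grab_frame("wrist")
a=p["img"];q=bot.grab_frame("top");b=cv2.resize(q["img"][140:250,200:350],(560,410),interpolation=2)
sc=bot.grab_frame("scene");c=cv2.resize(sc["img"][150:270,180:330],(400,320),interpolation=2)
w=cv2.resize(a,(400,300));o=np.zeros((600,800,3),np.uint8);o[:300,:400]=w;o[:300,400:]=cv2.resize(b,(400,300));o[300:,:400]=cv2.resize(c,(400,300))
cv2.imwrite("pics/f7.png",o[:,:,::-1])
E
```

```text
clock: 15.6
position: [0.4849, 0.067, 0.2006]
tool_rot: [-3.141, 0.001, 0.626]
force: [5.5, 1.3, -21.5]
grip_width: 0.0096
finger_force: 80.5
clock: 16.1
position: [0.4849, 0.0669, 0.2006]
tool_rot: [3.141, 0.001, 0.126]
force: [4.8, -0.3, -20.8]
grip_width: 0.0099
finger_force: 80.6
clock: 16.6
position: [0.4849, 0.0668, 0.2006]
tool_rot: [3.141, 0.001, -0.253]
force: [5.4, -2.3, -19.7]
grip_width: 0.01
finger_force: 80.6
clock: 16.9
position: [0.4849, 0.0668, 0.2006]
tool_rot: [3.141, 0.001, -0.25]
force: [4.4, -1.0, -21.0]
grip_width: 0.0099
finger_force: 80.6
{'clock': 16.9, 'position': [0.485, 0.067, 0.201], 'tool_rot': [3.141, 0.001, -0.25], 'qpos': [-0.254, 0.462, -0.006, 2.043, 0.005, 0.637, -2.084], 'force': [4.425, -0.991, -21.033], 'moment': [-0.303, -1.225, 0.146], 'grip_width': 0.01, 'finger_force': 80.553}
```

View pics/f7.png

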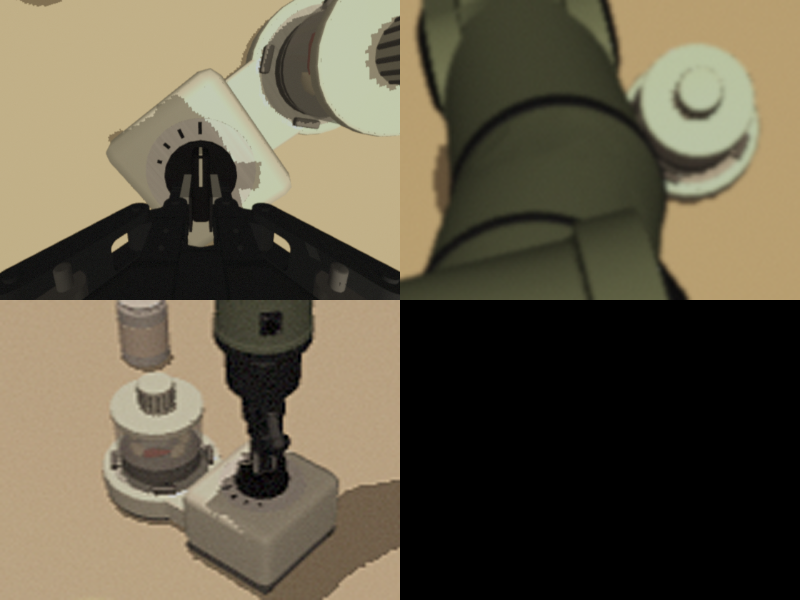

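The pointer is at the last tick, (200,128) in the wrist view, and the jar is seated. The hold moment is 0.146 N m. I relieve the vertical pull a little and add 0.02 rad of margin.

```bash

python3 -m jog '[[[0,0,1,0,0,0,0],[0,0,0,0,0,0.02,0],[0,0,0,0,0,0,0],[0,0,0,0,0,0,0],[0,0,0,0,0,0,0]]]' >/dev/null
python3 - <<'E'
from h import *
st();s=bot.observe();p=bot.grab_frame("wrist")
cv2.imwrite("pics/f8.png",cv2.resize(p["img"][140:300,180:380],(750,600),interpolation=2)[:,:,::-1])
E
```

```text
{'clock': 17.55, 'position': [0.485, 0.067, 0.2], 'tool_rot': [3.141, 0.0, -0.27], 'qpos': [-0.258, 0.463, -0.0, 2.044, 0.001, 0.635, -2.1], 'force': [-0.844, -4.461, -1.718], 'moment': [-0.926, 0.109, 0.164], 'grip_width': 0.01, 'finger_force': 82.998}
```

View pics/f8.png

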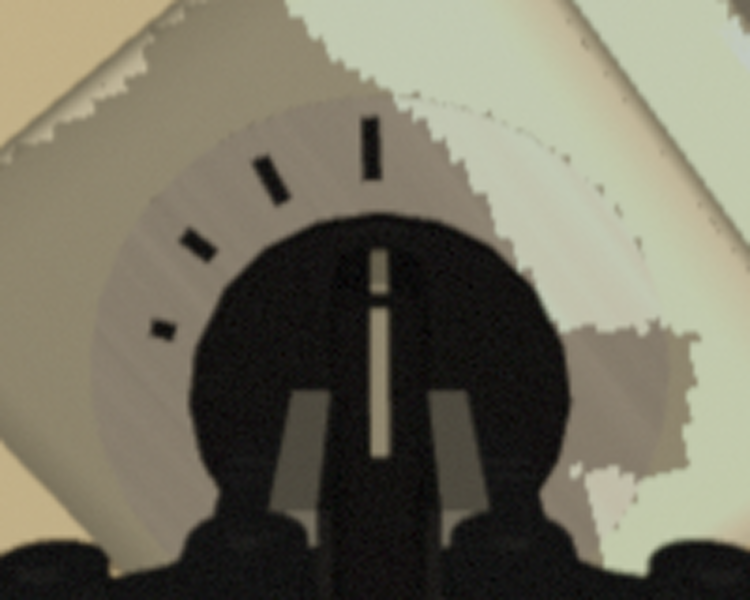

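The stripe (u≈379) is slightly clockwise of the third tick (u≈371), about 1.29 rad, with 0.164 N m holding it. I hand the job in.

```bash
python3 -c "
from workcell import bot
print(bot.job_done())"
```

```text
the job is handed in; nothing more can be done
None
```

The jar is seated upright on the drive seat and released, and the arm is holding the dial at the third click (about 1.29 rad); handed in at about 17.6 s, verdict not shown.

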